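# Zero the sample mill's gap dial and back it off five clicks

## Task

Reset the grinding gap of the sample mill: turn the dial on its top clockwise (seen from above) until you feel it come up against its stop, without forcing it past, then turn it back anticlockwise by exactly five clicks and let go. Treat the mill gently and leave the small beaker standing under the chute.

Things in the scene. Friction and masses are not known exactly. Their poses are not given: they have to be found in the camera images.
- mill: Fixed bench sample mill: white box with a grey metal deck, footprint 110 mm in its x by 206 mm in its y (y from -55 to +151 mm), deck 70 mm above the bench. Origin: on the bench, straight below the dial's axis. At y = +115 mm stands a lidded steel hopper (68 mm wide, top 54 mm above the deck); a chute sticks out of the +y end.
- dial_grip (a point): Gap dial on the deck: black disc (58 mm wide, top 88 mm above the bench) with an upright bar grip, 46 mm long, 14 mm thick, 88 to 119 mm above the bench. Point on the vertical axis, 108 mm up; x runs along the bar to the end with the bright line, y across it, z up; turns with the dial. Clockwise from above is toward the stop, which lies at a hidden, unmarked angle, 2 to 4 clicks from the start.
- dial_base (a point): Fixed point on the deck on the dial's axis (collar 72 mm wide). Clicks: a rest every 24 degrees (0.419 rad), up to 0.2 N m to pass; let go, the dial settles into the nearest rest. Stop: a firm spring that begins at the last rest (click 0): 0.2 N m is felt 0.025 rad past it, 0.4 at 0.05, 0.75 at 0.1; more than 0.1 rad past is forcing it. Let go there, it settles back to click 0. Travel is 8 clicks.
- gap_pin (a point): Top of the steel follower pin, 8 mm wide, standing 10 mm out of the deck at x = -40 mm, y = +75 mm of the mill. It shows the gap: 80.00 mm above the bench at click 0, rising 0.30 mm per radian (0.126 mm per click), too fine to read. Leave it alone.
- catch_beaker: Loose clear beaker, 39 mm wide, 44 mm high, standing on the bench under the chute at about y = +192 mm of the mill. Origin: centre of its underside. Leave it alone.

How it is judged:
On the way, in this order (a step that is already met when the one before it is completed fails the run):
1. the dial has been turned clockwise to its stop (height (world z) of gap_pin below 0.08003 m), for 0.2 s.
2. the dial stands five clicks back from its stop (height (world z) of gap_pin between 0.08059 and 0.08067 m), for 0.2 s.
At the end, for the whole second after the job is handed in: The follower pin stands within 0.04 mm of 80.63 mm, that is the dial rests five clicks (2.09 rad) back from its stop to within about 0.13 rad, and the small beaker stands upright (within 0.1 rad) under the chute, not pushed more than 20 mm (all of step 2 and angle between catch_beaker's own z axis and vertical below 0.1 rad); the robot touches nothing.
It fails at once if the dial is forced more than 0.1 rad (about 0.75 N m) past its last rest (height (world z) of gap_pin below 0.07997 m).
It fails at once if the robot presses on the mill's housing with more than 25 N (contact force between any of the fingers, the arm and mill above 25 N).
It fails at once if the small beaker is tipped, or pushed more than 20 mm (angle between catch_beaker's own z axis and vertical above 0.35 rad or distance of catch_beaker from where it was at the start of the episode above 0.02 m).
It also fails if it takes over 72 s, if anything falls off the work surface, if the arm or the gripper's body presses on something with over 40 N, if the wrist force passes 120 N, or if a joint passes its speed limit or range.

## Robot

A 7-joint arm with a two-finger parallel gripper is mounted at the origin on a cart in front of the work surface, level with it; the furniture and walls round the work are solid. World frame = base frame: x ahead of the robot, y to its left, z up, the work surface at z = 0. Lengths are in m, angles in rad, forces in N, time in s.
With the tool pointing down it reaches from about 0.425 to 0.925 m from the base axis. Payload 6.8 kg.
Tool frame: the origin (TCP) lies between the finger pads; the fingertips stand finger_overhang ahead of it and the grasp point (between the pads) lies 6 mm ahead of it (finger_overhang is the distance from the TCP to the fingertips, in m); z points along the fingers, y is the line along which they close (so a half turn about z gives the same grasp; the last joint's range is limited). The gripper opens to 85 mm and grips with 20 to 120 N. Pads are 22 mm wide; open, the fingers measure 114 mm over their backs; the gripper's body (76 mm by 85 mm) begins 54 mm behind the grasp point. The pads swing forward as they close: fully open they stand 13 mm farther back than shut.
Start: joints at [1.135, 0.477, 0.022, 1.555, -0.011, 1.109, -0.083], TCP at [0.217, -0.639, 0.256] pointing down, gripper open.
Joint ranges: [-2.96, 2.96], [-0.34, 2.1], [-1.41, 1.46], [0.24, 2.44], [-1.37, 4.51], [0.17, 1.92], [-2.96, 2.96]. Speed limits (rad/s): [2.39, 2.39, 3.14, 3.14, 3.14, 3.14, 3.14].

## Interface

Orientations are given as a unit quaternion [w, x, y, z].
In Python, from station import * gives the robot as it stands.
- The arm moves only by the tool drive_tool, never from a script. Its argument "increments" is a list of rows, each an object of numbers: "claw": the finger opening in m, from 0 to 0.0854; "dx", "dy", "dz": the shift along the tool's x, y, z in m; "wx", "wy", "wz": the turn, a rotation vector about the tool's x, y, z in degrees. A call has 1 to 20 rows; each row shifts and turns the commanded pose from where the row before left it, along the tool's axes as they then stand; what a row does not reach is not made up. A row lasts 1/8 s, in which the tool goes at most 62.5 mm and 10.7 degrees, less where a joint would pass 70% of its speed; a pose out of reach is approached as far as the arm can. A call with a gripper value outside its range is refused whole. The fingers move at their own pace and stop on an object; "newtons" is the grip in N (left out, the last holds). Time passes only in rows, so rows that do not move let the fingers close. It gives the time, the measured TCP pose, the force, the opening and the grip force at its end, in the units of the state.
- get_obs(): the state, without advancing time (a new reading comes with each control period).
- read_camera(name): name is "scene" or "top"; returns (picture, depth): 384x512x3 uint8, red, green, blue; 384x512 float32, m along the optical axis (not along the pixel's ray), 0 where there is no reading.
- calibration(name): a dict with "intrinsics" (3x3 intrinsics, pixels), "k1" (the pictures are not rectified: a ray, as slopes to the right and down, at radius r is drawn at 1 + k1 r^2 times it, then the intrinsics apply), "R" (3x3) and "t" (3): a world point X has camera coordinates R X + t. Camera axes: x right, y down, z forward; pixel columns grow to the right and rows downward; lengths in m; the calibration is good to about 2 mm. A picture is of the moment at which its call begins. calibration takes no time and is no camera call.
- hand_in(): hands the job in; it is judged then, once.
The state is a dict: "t": time; "q": joint angles; "joint_vel": joint speeds; "joint_torque": joint torques, N m; "eef_pos": TCP position; "tool_rot": TCP orientation; "contact_force": force on the tool from outside, world axes, zero at the start; "torque": the same for the moment, N m; "gripper_width": opening from 0.0 (shut) to 1.0 (fully open); "grasp_force": force on a finger pad.
Only numpy, scipy, OpenCV 4.12 (cv2) and the standard library are available. Lean on these libraries where they do the work, as an engineer would, in place of code of your own. Each camera call takes 0.05 s, during which the arm holds its last target. There are 200 camera calls.

## Working session

There is one attempt and no reset: what is moved stays moved. The work goes in short steps, Python scripts to look and compute and a tool call to move; the robot and the scene stay as the last step left them, time stands still between calls to the robot, and variables do not carry over. Pictures are saved under pics/ and viewed, at most 10 in all, crops included, and the job is handed in when it is done.

Besides the shell and the picture viewer there is one more tool, called after ">>>" as name([rows], argument=value, ...), one row to a line, values as JSON. drive_tool: Moves the arm, as the interface text tells. Its arguments: {"type":"object","properties":{"increments":{"type":"array","items":{"type":"object","properties":{"claw":{"type":"number"},"dx":{"type":"number"},"dy":{"type":"number"},"dz":{"type":"number"},"wx":{"type":"number"},"wy":{"type":"number"},"wz":{"type":"number"}}}},"newtons":{"type":"number"}},"required":["increments"]}

```bash
mkdir -p pics; ls
cat > h.py <<'E'
from station import *
import numpy as np, cv2
def snap(n,f):
    p,d=read_camera(n); cv2.imwrite('pics/'+f+'.png',p[:,:,::-1]); np.savez('/tmp/'+f+'.npz',p=p,d=d); return p,d
def ray(n,u,v):
    c=calibration(n); K=np.array(c['intrinsics']);R=np.array(c['R']);t=np.array(c['t'])
    xd=np.array([(u-K[0,2])/K[0,0],(v-K[1,2])/K[1,1]]); x=xd.copy()
    for _ in range(20): x=xd/(1+c['k1']*(x@x))
    return -R.T@t, R.T@np.array([x[0],x[1],1.])
def onz(n,u,v,z):
    o,r=ray(n,u,v); return o+r*(z-o[2])/r[2]
E
python3 - <<'E'
from h import *
for n in('scene','top'):
    snap(n,n+'0'); o,r=ray(n,256,192); print(n,o.round(3),(r/np.linalg.norm(r)).round(3))
s=get_obs(); print(s)
import station; print([k for k in dir(station) if k[0]!='_'])
try: print(finger_overhang)
except Exception as e: print(e)
E
```

```text
pics
scene [0.027 1.071 0.505] [ 0.536 -0.685 -0.494]
top [0.365 0.461 0.928] [ 0.119  0.01  -0.993]
{'t': 0.1, 'q': array([ 1.13487723,  0.47771869,  0.02236387,  1.55630303, -0.01150944,
        1.10931626, -0.08309524]), 'joint_vel': array([-0.00159327, -0.00137825,  0.00029768, -0.00063673, -0.00062861,
       -0.00040504,  0.00044138]), 'joint_torque': array([ 5.58765430e-03, -5.97755921e+01,  1.61444351e+00, -2.81948680e+01,
        1.28547373e-02,  5.06603887e-03,  2.89676102e-06]), 'eef_pos': array([ 0.21716774, -0.63861128,  0.2554434 ]), 'tool_rot': array([-7.85827557e-04,  9.86596373e-01,  1.63177641e-01, -1.89936013e-04]), 'contact_force': array([ 0.69361591, -0.80146055,  0.2189896 ]), 'torque': array([-0.0242312 ,  0.02360037, -0.00024539]), 'grasp_force': 0.0, 'gripper_width': 0.9956589174912822}
['PlanningError', 'calibration', 'finger_overhang', 'get_obs', 'hand_in', 'read_camera']
0.025
```

View pics/scene0.png

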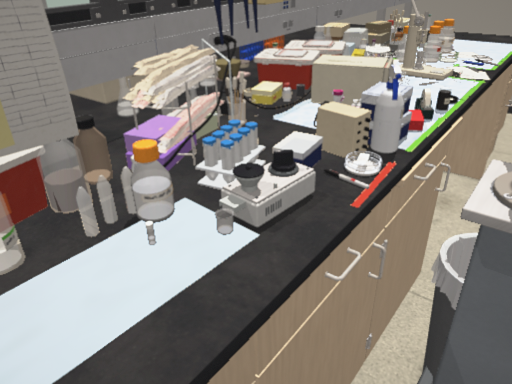

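View pics/top0.png

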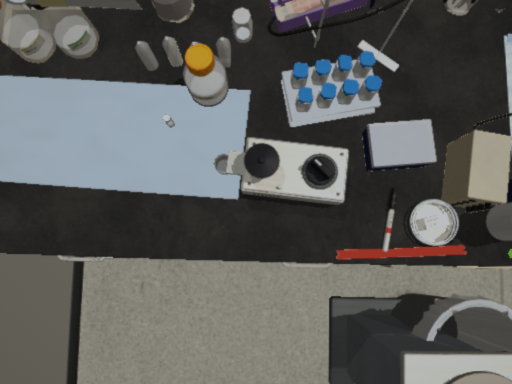

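Run:
```python
from h import *
a=np.load('/tmp/top0.npz')['p'];b=np.load('/tmp/scene0.npz')['p']
A=cv2.resize(a[130:215,205:360,::-1],None,fx=5,fy=5,interpolation=cv2.INTER_CUBIC)
B=cv2.resize(b[140:230,215:320,::-1],None,fx=5,fy=5,interpolation=cv2.INTER_CUBIC)
cv2.imwrite('pics/c1.png',np.clip(A*1.8,0,255));
for uv in ((320,170),(322,171),(262,160),(223,163)): print(uv,onz('top',*uv,0.088 if uv[0]>300 else .124).round(4))
```

```text
(320, 170) [0.5106 0.3468 0.088 ]
(322, 171) [0.5087 0.343  0.088 ]
(262, 160) [0.5206 0.4592 0.124 ]
(223, 163) [0.5133 0.5313 0.124 ][ WARN:0@0.030] global loadsave.cpp:1063 imwrite_ Unsupported depth image for selected encoder is fallbacked to CV_8U.
```

View pics/c1.png

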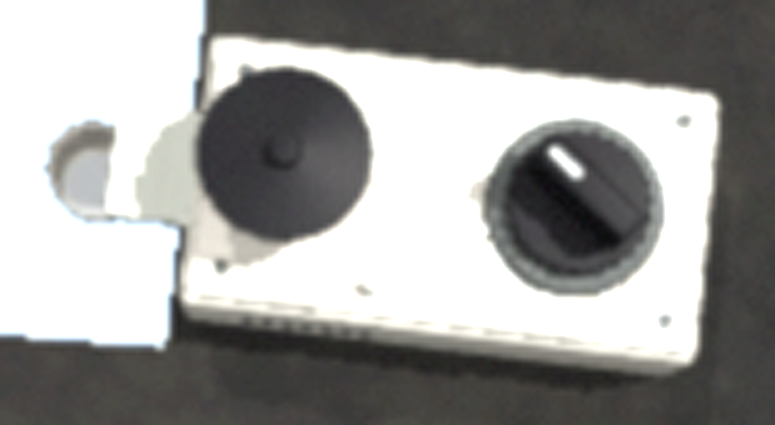

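```bash
cat >> h.py <<'E'
def cloud(n,f,us,vs):
    z=np.load('/tmp/'+f+'.npz'); c=calibration(n);R=np.array(c['R'])
    P=[];C=[]
    for v in range(*vs):
        for u in range(*us):
            d=z['d'][v,u]
            if d>0:
                o,r=ray(n,u,v); P.append(o+r*d); C.append(z['p'][v,u])   # ray has unit camera z
    return np.array(P),np.array(C)
def ctr(P,m):
    Q=P[m]; (cx,cy),(w,h),a=cv2.minAreaRect((Q[:,:2]*1e3).astype(np.float32)); q=Q[:,:2]-Q[:,:2].mean(0)
    _,s,V=np.linalg.svd(q,full_matrices=False)
    print(m.sum(),'mean',Q.mean(0).round(4),'rect',round(cx,1),round(cy,1),round(w,1),round(h,1),'dir deg',np.degrees(np.arctan2(V[0,1],V[0,0])).round(1))
E
python3 - <<'E'
from h import *
P,C=cloud('top','top0',(298,344),(148,195))
r=np.hypot(P[:,0]-.509,P[:,1]-.346)
ctr(P,(P[:,2]>.112)&(r<.05)); ctr(P,(P[:,2]>.082)&(r<.05))
lum=C.min(1); ctr(P,(P[:,2]>.105)&(lum>120)&(r<.03)) if ((P[:,2]>.105)&(lum>120)&(r<.03)).sum()>2 else print('no line')
print(np.histogram(P[r<.04,2],bins=np.arange(.06,.13,.005)))
P,C=cloud('top','top0',(235,352),(130,210)); ctr(P,(abs(P[:,2]-.07)<.006)|(P[:,2]>.08)); ctr(P,(P[:,2]>.115)&(P[:,1]>.4))
s=np.load('/tmp/scene0.npz')
P,C=cloud('scene','scene0',(262,305),(142,182)); r=np.hypot(P[:,0]-.509,P[:,1]-.346)
ctr(P,(P[:,2]>.112)&(r<.05)); ctr(P,(P[:,2]>.082)&(r<.05))
E
```

```text
190 mean [0.5096 0.3466 0.1179] rect 510.3 346.4 44.8 14.5 dir deg -132.3
667 mean [0.5083 0.3483 0.0973] rect 510.2 347.4 56.3 56.7 dir deg 61.4
13 mean [0.5202 0.3552 0.1192] rect 520.6 355.4 11.8 3.1 dir deg -128.2
(array([  0, 122, 171, 293,  37, 378,  30,  11,  14,  15,  19, 157,  19,
         0]), array([0.06 , 0.065, 0.07 , 0.075, 0.08 , 0.085, 0.09 , 0.095, 0.1  ,
       0.105, 0.11 , 0.115, 0.12 , 0.125, 0.13 ]))Traceback (most recent call last):
  File "<stdin>", line 7, in <module>
  File "h.py", line 19, in cloud
    o,r=ray(n,u,v); P.append(o+r*d); C.append(z['p'][v,u])   # ray has unit camera z
        ~~~^^^^^^^
  File "h.py", line 6, in ray
    c=calibration(n); K=np.array(c['intrinsics']);R=np.array(c['R']);t=np.array(c['t'])
ValueError: time passes only in moves, steps and waits
```

>>> drive_tool([
  {"dz": -0.04, "claw": 0.06},
  {"dz": -0.04},
  {"dz": -0.04},
  {"dx": 0.0457, "dy": -0.031},
  {"dx": 0.0457, "dy": -0.031},
  {"dx": 0.0457, "dy": -0.031},
  {"dx": 0.0457, "dy": -0.031},
  {"dx": 0.0457, "dy": -0.031},
  {"dx": 0.0457, "dy": -0.031},
  {"dx": 0.0457, "dy": -0.031},
  {"dx": 0.0457, "dy": -0.031},
  {"dx": 0.0457, "dy": -0.031},
  {"dx": 0.0457, "dy": -0.031},
])

```text
schema error: expected keys claw, dx, dy, dz, wx, wy, wz
```

```bash
cat > st.py <<'E'
from h import *
from scipy.spatial.transform import Rotation as Ro
s=get_obs(); M=Ro.from_quat(s['tool_rot'],scalar_first=True).as_matrix()
x=M[:,0]; print('t',round(s['t'],2),'q',s['q'].round(2),'p',s['eef_pos'].round(4),'yaw x',np.degrees(np.arctan2(x[1],x[0])).round(2),'z',M[:,2].round(4),'F',s['contact_force'].round(2),'T',s['torque'].round(3),'gw',round(s['gripper_width'],3),'gf',round(s['grasp_force'],1))
d=np.array([.5103,.3465,.30])-s['eef_pos']; print('to axis (tool axes, z .30)',(M.T@d).round(4))
E
python3 st.py
```

```text
t 0.1 q [ 1.13  0.48  0.02  1.56 -0.01  1.11 -0.08] p [ 0.2172 -0.6386  0.2554] yaw x 18.78 z [-6.0e-04  1.5e-03 -1.0e+00] F [ 0.69 -0.8   0.22] T [-0.024  0.024 -0.   ] gw 0.996 gf 0.0
to axis (tool axes, z .30) [ 0.5947 -0.8383 -0.0433]
```

All keys are required in each row.

>>> drive_tool([
  {"claw": 0.06, "dx": 0, "dy": 0, "dz": -0.04, "wx": 0, "wy": 0, "wz": 0},
  {"claw": 0.06, "dx": 0, "dy": 0, "dz": -0.04, "wx": 0, "wy": 0, "wz": 0},
  {"claw": 0.06, "dx": 0, "dy": 0, "dz": -0.04, "wx": 0, "wy": 0, "wz": 0},
  {"claw": 0.06, "dx": 0.0457, "dy": -0.031, "dz": 0, "wx": 0, "wy": 0, "wz": 0},
  {"claw": 0.06, "dx": 0.0457, "dy": -0.031, "dz": 0, "wx": 0, "wy": 0, "wz": 0},
  {"claw": 0.06, "dx": 0.0457, "dy": -0.031, "dz": 0, "wx": 0, "wy": 0, "wz": 0},
  {"claw": 0.06, "dx": 0.0457, "dy": -0.031, "dz": 0, "wx": 0, "wy": 0, "wz": 0},
  {"claw": 0.06, "dx": 0.0457, "dy": -0.031, "dz": 0, "wx": 0, "wy": 0, "wz": 0},
  {"claw": 0.06, "dx": 0.0457, "dy": -0.031, "dz": 0, "wx": 0, "wy": 0, "wz": 0},
  {"claw": 0.06, "dx": 0.0457, "dy": -0.031, "dz": 0, "wx": 0, "wy": 0, "wz": 0},
  {"claw": 0.06, "dx": 0.0457, "dy": -0.031, "dz": 0, "wx": 0, "wy": 0, "wz": 0},
  {"claw": 0.06, "dx": 0.0457, "dy": -0.031, "dz": 0, "wx": 0, "wy": 0, "wz": 0},
  {"claw": 0.06, "dx": 0.0457, "dy": -0.031, "dz": 0, "wx": 0, "wy": 0, "wz": 0},
])

```text
t: 1.72
eef_pos: [0.5508, -0.197, 0.376]
tool_rot: [-0.0, 0.987, 0.163, -0.0]
contact_force: [0.4, -1.1, 0.6]
gripper_width: 0.703
grasp_force: 0.0
```

```bash
python3 st.py
```

```text
t 1.73 q [ 0.45  0.26 -0.27  1.61  0.07  1.29 -1.07] p [ 0.5508 -0.197   0.376 ] yaw x 18.76 z [-5.e-04 -0.e+00 -1.e+00] F [ 0.39 -1.12  0.61] T [-0.07  -0.108  0.012] gw 0.703 gf 0.0
to axis (tool axes, z .30) [ 0.1365 -0.5276  0.076 ]
```

>>> drive_tool([
  {"claw": 0.06, "dx": 0.01365, "dy": -0.05276, "dz": 0, "wx": 0, "wy": 0, "wz": 0},
  {"claw": 0.06, "dx": 0.01365, "dy": -0.05276, "dz": 0, "wx": 0, "wy": 0, "wz": 0},
  {"claw": 0.06, "dx": 0.01365, "dy": -0.05276, "dz": 0, "wx": 0, "wy": 0, "wz": 0},
  {"claw": 0.06, "dx": 0.01365, "dy": -0.05276, "dz": 0, "wx": 0, "wy": 0, "wz": 0},
  {"claw": 0.06, "dx": 0.01365, "dy": -0.05276, "dz": 0, "wx": 0, "wy": 0, "wz": 0},
  {"claw": 0.06, "dx": 0.01365, "dy": -0.05276, "dz": 0, "wx": 0, "wy": 0, "wz": 0},
  {"claw": 0.06, "dx": 0.01365, "dy": -0.05276, "dz": 0, "wx": 0, "wy": 0, "wz": 0},
  {"claw": 0.06, "dx": 0.01365, "dy": -0.05276, "dz": 0, "wx": 0, "wy": 0, "wz": 0},
  {"claw": 0.06, "dx": 0.01365, "dy": -0.05276, "dz": 0, "wx": 0, "wy": 0, "wz": 0},
  {"claw": 0.06, "dx": 0.01365, "dy": -0.05276, "dz": 0, "wx": 0, "wy": 0, "wz": 0},
])

```text
t: 2.98
eef_pos: [0.5093, 0.3463, 0.3759]
tool_rot: [0.0, 0.987, 0.163, -0.0]
contact_force: [0.8, 0.1, 0.5]
gripper_width: 0.701
grasp_force: 0.0
```

>>> drive_tool([
  {"claw": 0.06, "dx": 0, "dy": 0, "dz": 0, "wx": 0, "wy": 0, "wz": -10.45},
  {"claw": 0.06, "dx": 0, "dy": 0, "dz": 0, "wx": 0, "wy": 0, "wz": -10.45},
  {"claw": 0.06, "dx": 0, "dy": 0, "dz": 0, "wx": 0, "wy": 0, "wz": -10.45},
  {"claw": 0.06, "dx": 0, "dy": 0, "dz": 0, "wx": 0, "wy": 0, "wz": -10.45},
  {"claw": 0.06, "dx": 0, "dy": 0, "dz": 0, "wx": 0, "wy": 0, "wz": -10.45},
  {"claw": 0.06, "dx": 0, "dy": 0, "dz": 0, "wx": 0, "wy": 0, "wz": -10.45},
  {"claw": 0.06, "dx": 0, "dy": 0, "dz": 0, "wx": 0, "wy": 0, "wz": -10.45},
  {"claw": 0.06, "dx": 0, "dy": 0, "dz": 0, "wx": 0, "wy": 0, "wz": -10.45},
  {"claw": 0.06, "dx": 0, "dy": 0, "dz": 0, "wx": 0, "wy": 0, "wz": -10.45},
  {"claw": 0.06, "dx": 0, "dy": 0, "dz": 0, "wx": 0, "wy": 0, "wz": -10.45},
  {"claw": 0.06, "dx": 0, "dy": 0, "dz": 0, "wx": 0, "wy": 0, "wz": -10.45},
  {"claw": 0.06, "dx": 0, "dy": 0, "dz": 0, "wx": 0, "wy": 0, "wz": -10.45},
  {"claw": 0.06, "dx": 0, "dy": 0, "dz": 0, "wx": 0, "wy": 0, "wz": -10.45},
  {"claw": 0.06, "dx": 0, "dy": 0, "dz": 0, "wx": 0, "wy": 0, "wz": -10.45},
  {"claw": 0.06, "dx": 0, "dy": 0, "dz": 0, "wx": 0, "wy": 0, "wz": -10.45},
  {"claw": 0.06, "dx": 0, "dy": 0, "dz": 0, "wx": 0, "wy": 0, "wz": -10.45},
  {"claw": 0.06, "dx": 0, "dy": 0, "dz": 0, "wx": 0, "wy": 0, "wz": -10.45},
  {"claw": 0.06, "dx": 0, "dy": 0, "dz": 0, "wx": 0, "wy": 0, "wz": -10.45},
  {"claw": 0.06, "dx": 0, "dy": 0, "dz": 0, "wx": 0, "wy": 0, "wz": -10.45},
  {"claw": 0.06, "dx": 0, "dy": 0, "dz": 0, "wx": 0, "wy": 0, "wz": -10.45},
])

```text
t: 5.48
eef_pos: [0.5096, 0.3446, 0.3758]
tool_rot: [-0.0, -0.408, 0.913, -0.0]
contact_force: [0.1, 0.4, -0.5]
gripper_width: 0.705
grasp_force: 0.0
```

```bash
python3 st.py
```

```text
t 5.47 q [ 0.15  0.6  -1.31  1.49  0.58  1.49  1.25] p [0.5096 0.3446 0.3758] yaw x -131.89 z [-6.e-04 -7.e-04 -1.e+00] F [ 0.1   0.4  -0.53] T [0.03  0.032 0.055] gw 0.705 gf 0.0
to axis (tool axes, z .30) [-0.0019  0.0007  0.0758]
```

>>> drive_tool([
  {"claw": 0.06, "dx": -0.0019, "dy": 0.0007, "dz": 0.05, "wx": 0, "wy": 0, "wz": 0},
  {"claw": 0.06, "dx": 0, "dy": 0, "dz": 0.05, "wx": 0, "wy": 0, "wz": 0},
  {"claw": 0.06, "dx": 0, "dy": 0, "dz": 0.05, "wx": 0, "wy": 0, "wz": 0},
  {"claw": 0.06, "dx": 0, "dy": 0, "dz": 0.05, "wx": 0, "wy": 0, "wz": 0},
  {"claw": 0.06, "dx": 0, "dy": 0, "dz": 0.03, "wx": 0, "wy": 0, "wz": 0},
  {"claw": 0.05, "dx": 0, "dy": 0, "dz": 0.018, "wx": 0, "wy": 0, "wz": 0},
  {"claw": 0.04, "dx": 0, "dy": 0, "dz": 0.01, "wx": 0, "wy": 0, "wz": 0},
  {"claw": 0.03, "dx": 0, "dy": 0, "dz": 0, "wx": 0, "wy": 0, "wz": 0},
], newtons=25)

```text
t: 6.48
eef_pos: [0.5104, 0.347, 0.1185]
tool_rot: [0.0, -0.405, 0.914, 0.0]
contact_force: [-0.3, 0.2, -0.1]
gripper_width: 0.349
grasp_force: 0.0
```

```bash
python3 st.py
python3 - <<'E'
from h import *
p,d=snap('scene','s1'); cv2.imwrite('pics/s1c.png',cv2.resize(p[70:230,190:360,::-1],None,fx=3.5,fy=3.5,interpolation=cv2.INTER_CUBIC))
E
```

```text
t 6.47 q [ 0.05  0.83 -1.11  1.76  0.84  1.11  1.06] p [0.5104 0.347  0.1185] yaw x -132.22 z [ 1.e-04  1.e-04 -1.e+00] F [-0.27  0.16 -0.07] T [ 0.039 -0.045 -0.009] gw 0.349 gf 0.0
to axis (tool axes, z .30) [ 0.0005 -0.0002 -0.1815]
```

View pics/s1c.png

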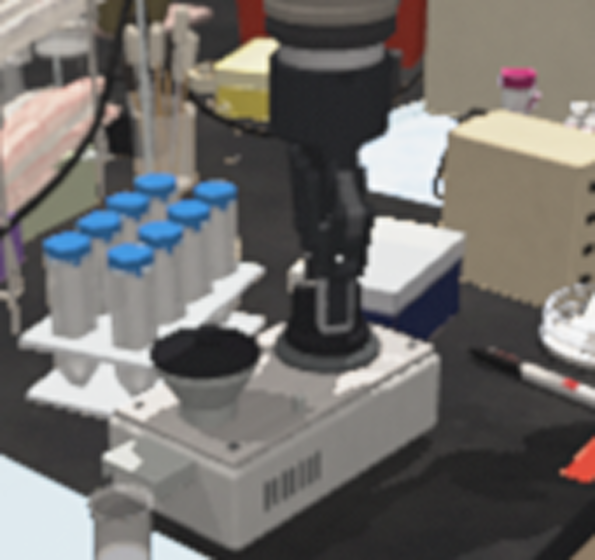

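The fingers straddle the bar grip (crop ~(325,300)), and the collar, hopper and beaker are clear. Closing gently.

>>> drive_tool([
  {"claw": 0.02, "dx": 0, "dy": 0, "dz": 0, "wx": 0, "wy": 0, "wz": 0},
  {"claw": 0.012, "dx": 0, "dy": 0, "dz": 0, "wx": 0, "wy": 0, "wz": 0},
  {"claw": 0.005, "dx": 0, "dy": 0, "dz": 0, "wx": 0, "wy": 0, "wz": 0},
  {"claw": 0.005, "dx": 0, "dy": 0, "dz": 0, "wx": 0, "wy": 0, "wz": 0},
  {"claw": 0.005, "dx": 0, "dy": 0, "dz": 0, "wx": 0, "wy": 0, "wz": 0},
], newtons=25)

```text
t: 7.15
eef_pos: [0.5114, 0.3468, 0.1195]
tool_rot: [0.001, -0.405, 0.915, -0.0]
contact_force: [1.6, -2.9, 6.0]
gripper_width: 0.162
grasp_force: 26.9
```

```bash
python3 st.py
```

```text
t 7.15 q [ 0.05  0.83 -1.12  1.76  0.84  1.11  1.06] p [0.5114 0.3468 0.1195] yaw x -132.28 z [ 2.2e-03  1.0e-04 -1.0e+00] F [ 1.62 -2.88  6.01] T [-0.555 -0.204 -0.01 ] gw 0.162 gf 26.9
to axis (tool axes, z .30) [ 0.0007  0.0004 -0.1805]
```

>>> drive_tool([
  {"claw": 0.005, "dx": 0, "dy": 0, "dz": 0, "wx": 0, "wy": 0, "wz": 0},
  {"claw": 0.005, "dx": 0, "dy": 0, "dz": 0, "wx": 0, "wy": 0, "wz": 6},
  {"claw": 0.005, "dx": 0, "dy": 0, "dz": 0, "wx": 0, "wy": 0, "wz": 6},
  {"claw": 0.005, "dx": 0, "dy": 0, "dz": 0, "wx": 0, "wy": 0, "wz": 6},
  {"claw": 0.005, "dx": 0, "dy": 0, "dz": 0, "wx": 0, "wy": 0, "wz": 6},
  {"claw": 0.005, "dx": 0, "dy": 0, "dz": 0, "wx": 0, "wy": 0, "wz": 0},
  {"claw": 0.005, "dx": 0, "dy": 0, "dz": 0, "wx": 0, "wy": 0, "wz": 0},
], newtons=60)

```text
t: 8.02
eef_pos: [0.5114, 0.3468, 0.1196]
tool_rot: [0.001, -0.206, 0.979, -0.0]
contact_force: [1.0, -3.5, 7.9]
gripper_width: 0.153
grasp_force: 61.6
```

```bash
python3 st.py
```

```text
t 8.03 q [ 0.01  0.78 -1.04  1.76  0.77  1.06  0.68] p [0.5114 0.3468 0.1196] yaw x -156.24 z [ 0.0024 -0.     -1.    ] F [ 0.97 -3.53  7.9 ] T [-0.634 -0.143 -0.086] gw 0.153 gf 61.6
to axis (tool axes, z .30) [ 0.0008  0.     -0.1804]
```

>>> drive_tool([
  {"claw": 0.005, "dx": 0, "dy": 0, "dz": 0, "wx": 0, "wy": 0, "wz": 3},
  {"claw": 0.005, "dx": 0, "dy": 0, "dz": 0, "wx": 0, "wy": 0, "wz": 0},
  {"claw": 0.005, "dx": 0, "dy": 0, "dz": 0, "wx": 0, "wy": 0, "wz": 0},
])

```text
t: 8.4
eef_pos: [0.5115, 0.3468, 0.1196]
tool_rot: [0.001, -0.18, 0.984, -0.0]
contact_force: [1.0, -3.1, 6.7]
gripper_width: 0.15
grasp_force: 61.6
```

```bash
python3 st.py
```

```text
t 8.4 q [ 0.01  0.78 -1.03  1.76  0.76  1.06  0.63] p [0.5115 0.3468 0.1196] yaw x -159.22 z [ 0.0024 -0.     -1.    ] F [ 0.97 -3.14  6.75] T [-0.65  -0.198  0.018] gw 0.15 gf 61.6
to axis (tool axes, z .30) [ 0.0008 -0.     -0.1804]
```

>>> drive_tool([
  {"claw": 0.005, "dx": 0, "dy": 0, "dz": 0, "wx": 0, "wy": 0, "wz": 7},
  {"claw": 0.005, "dx": 0, "dy": 0, "dz": 0, "wx": 0, "wy": 0, "wz": 7},
  {"claw": 0.005, "dx": 0, "dy": 0, "dz": 0, "wx": 0, "wy": 0, "wz": 7},
  {"claw": 0.005, "dx": 0, "dy": 0, "dz": 0, "wx": 0, "wy": 0, "wz": 1},
  {"claw": 0.005, "dx": 0, "dy": 0, "dz": 0, "wx": 0, "wy": 0, "wz": 0},
  {"claw": 0.005, "dx": 0, "dy": 0, "dz": 0, "wx": 0, "wy": 0, "wz": 0},
])

```text
t: 9.15
eef_pos: [0.5115, 0.3467, 0.1196]
tool_rot: [0.001, 0.011, 1.0, -0.0]
contact_force: [1.1, -3.3, 7.2]
gripper_width: 0.152
grasp_force: 61.6
```

```bash
python3 st.py
```

```text
t 9.15 q [-0.04  0.74 -0.95  1.76  0.7   1.02  0.29] p [0.5115 0.3467 0.1196] yaw x 178.77 z [ 2.4e-03 -1.0e-04 -1.0e+00] F [ 1.14 -3.35  7.19] T [-0.66  -0.233 -0.004] gw 0.152 gf 61.6
to axis (tool axes, z .30) [ 0.0007 -0.0003 -0.1804]
```

>>> drive_tool([
  {"claw": 0.005, "dx": 0, "dy": 0, "dz": 0, "wx": 0, "wy": 0, "wz": 2},
  {"claw": 0.005, "dx": 0, "dy": 0, "dz": 0, "wx": 0, "wy": 0, "wz": 0},
  {"claw": 0.005, "dx": 0, "dy": 0, "dz": 0, "wx": 0, "wy": 0, "wz": 0},
])

```text
t: 9.52
eef_pos: [0.5115, 0.3468, 0.1196]
tool_rot: [0.001, 0.028, 1.0, -0.0]
contact_force: [1.4, -4.3, 6.6]
gripper_width: 0.146
grasp_force: 61.5
```

```bash
python3 st.py
```

```text
t 9.53 q [-0.04  0.74 -0.94  1.76  0.7   1.01  0.26] p [0.5115 0.3468 0.1196] yaw x 176.78 z [ 2.4e-03 -1.0e-04 -1.0e+00] F [ 1.36 -4.33  6.64] T [-0.637 -0.25   0.101] gw 0.146 gf 61.5
to axis (tool axes, z .30) [ 0.0007 -0.0003 -0.1804]
```

>>> drive_tool([
  {"claw": 0.005, "dx": 0, "dy": 0, "dz": 0, "wx": 0, "wy": 0, "wz": 1.5},
  {"claw": 0.005, "dx": 0, "dy": 0, "dz": 0, "wx": 0, "wy": 0, "wz": 0},
  {"claw": 0.005, "dx": 0, "dy": 0, "dz": 0, "wx": 0, "wy": 0, "wz": 0},
])

```text
t: 9.9
eef_pos: [0.5115, 0.3467, 0.1196]
tool_rot: [0.001, 0.041, 0.999, -0.0]
contact_force: [1.2, -3.9, 7.1]
gripper_width: 0.149
grasp_force: 61.5
```

```bash
python3 st.py
```

```text
t 9.9 q [-0.04  0.73 -0.94  1.76  0.69  1.01  0.24] p [0.5115 0.3467 0.1196] yaw x 175.28 z [ 2.4e-03 -2.0e-04 -1.0e+00] F [ 1.24 -3.86  7.11] T [-0.669 -0.231  0.058] gw 0.149 gf 61.5
to axis (tool axes, z .30) [ 0.0007 -0.0003 -0.1804]
```

```bash
cat > av.py <<'E'
from h import *
from scipy.spatial.transform import Rotation as Ro
T=[];Y=[];F=[]
for i in range(7):
    s=get_obs(); x=Ro.from_quat(s['tool_rot'],scalar_first=True).as_matrix()[:,0]
    T.append(s['torque'][2]);Y.append(np.degrees(np.arctan2(x[1],x[0])));F.append(s['contact_force'])
    read_camera('top')
print('t',round(s['t'],2),'yaw',np.mean(Y).round(2),'Tz',np.mean(T).round(3),'sd',np.std(T).round(3),'F',np.mean(F,0).round(1),'q7',s['q'][6].round(2),'gf',round(s['grasp_force'],1))
E
python3 av.py
```

```text
t 10.2 yaw 175.29 Tz 0.073 sd 0.045 F [ 1.2 -3.3  7.6] q7 0.24 gf 61.6
```

>>> drive_tool([
  {"claw": 0.005, "dx": 0, "dy": 0, "dz": 0, "wx": 0, "wy": 0, "wz": 7},
  {"claw": 0.005, "dx": 0, "dy": 0, "dz": 0, "wx": 0, "wy": 0, "wz": 7},
  {"claw": 0.005, "dx": 0, "dy": 0, "dz": 0, "wx": 0, "wy": 0, "wz": 6.5},
  {"claw": 0.005, "dx": 0, "dy": 0, "dz": 0, "wx": 0, "wy": 0, "wz": 0},
  {"claw": 0.005, "dx": 0, "dy": 0, "dz": 0, "wx": 0, "wy": 0, "wz": 0},
])

```text
t: 10.88
eef_pos: [0.5115, 0.3467, 0.1196]
tool_rot: [0.001, 0.218, 0.976, 0.0]
contact_force: [1.3, -3.4, 7.6]
gripper_width: 0.153
grasp_force: 61.6
```

```bash
python3 av.py
```

```text
t 11.18 yaw 154.77 Tz -0.006 sd 0.024 F [ 1.2 -3.7  7.6] q7 -0.08 gf 61.6
```

>>> drive_tool([
  {"claw": 0.005, "dx": 0, "dy": 0, "dz": 0, "wx": 0, "wy": 0, "wz": 2},
  {"claw": 0.005, "dx": 0, "dy": 0, "dz": 0, "wx": 0, "wy": 0, "wz": 0},
])

```text
t: 11.48
eef_pos: [0.5114, 0.3467, 0.1196]
tool_rot: [0.001, 0.235, 0.972, 0.0]
contact_force: [1.7, -3.7, 7.7]
gripper_width: 0.146
grasp_force: 61.5
```

```bash
python3 av.py
```

```text
t 11.78 yaw 152.78 Tz 0.055 sd 0.018 F [ 1.1 -3.3  7.5] q7 -0.11 gf 61.5
```

>>> drive_tool([
  {"claw": 0.005, "dx": 0, "dy": 0, "dz": 0, "wx": 0, "wy": 0, "wz": 1.5},
  {"claw": 0.005, "dx": 0, "dy": 0, "dz": 0, "wx": 0, "wy": 0, "wz": 0},
])

```text
t: 12.08
eef_pos: [0.5115, 0.3467, 0.1196]
tool_rot: [0.001, 0.248, 0.969, 0.0]
contact_force: [1.9, -3.2, 8.4]
gripper_width: 0.151
grasp_force: 61.6
```

```bash
python3 av.py
```

```text
t 12.38 yaw 151.29 Tz 0.083 sd 0.022 F [ 1.6 -3.4  7.5] q7 -0.13 gf 61.6
```

>>> drive_tool([
  {"claw": 0.005, "dx": 0, "dy": 0, "dz": 0, "wx": 0, "wy": 0, "wz": 7},
  {"claw": 0.005, "dx": 0, "dy": 0, "dz": 0, "wx": 0, "wy": 0, "wz": 7},
  {"claw": 0.005, "dx": 0, "dy": 0, "dz": 0, "wx": 0, "wy": 0, "wz": 6},
  {"claw": 0.005, "dx": 0, "dy": 0, "dz": 0, "wx": 0, "wy": 0, "wz": 0},
])

```text
t: 12.92
eef_pos: [0.5114, 0.3467, 0.1196]
tool_rot: [0.001, 0.413, 0.911, 0.0]
contact_force: [2.3, -2.9, 6.8]
gripper_width: 0.152
grasp_force: 61.6
```

```bash
python3 av.py
```

```text
t 13.22 yaw 131.27 Tz -0.026 sd 0.035 F [ 1.4 -3.1  7.8] q7 -0.43 gf 61.6
```

>>> drive_tool([
  {"claw": 0.005, "dx": 0, "dy": 0, "dz": 0, "wx": 0, "wy": 0, "wz": 2},
  {"claw": 0.005, "dx": 0, "dy": 0, "dz": 0, "wx": 0, "wy": 0, "wz": 0},
])

```text
t: 13.52
eef_pos: [0.5114, 0.3466, 0.1196]
tool_rot: [0.002, 0.427, 0.904, 0.0]
contact_force: [1.7, -4.4, 7.9]
gripper_width: 0.149
grasp_force: 65.3
```

```bash
python3 av.py
```

```text
t 13.82 yaw 129.49 Tz 1.298 sd 0.024 F [ 1.4 -4.1  7.7] q7 -0.46 gf 65.2
```

>>> drive_tool([
  {"claw": 0.005, "dx": 0, "dy": 0, "dz": 0, "wx": 0, "wy": 0, "wz": -1.2},
  {"claw": 0.005, "dx": 0, "dy": 0, "dz": 0, "wx": 0, "wy": 0, "wz": 0},
])

```text
t: 14.12
eef_pos: [0.5114, 0.3466, 0.1196]
tool_rot: [0.001, 0.418, 0.908, 0.0]
contact_force: [1.3, -3.2, 7.2]
gripper_width: 0.149
grasp_force: 61.9
```

```bash
python3 av.py; python3 st.py
```

```text
t 14.43 yaw 130.58 Tz 0.601 sd 0.024 F [ 1.1 -3.5  7.6] q7 -0.45 gf 61.9
t 14.47 q [-0.15  0.66 -0.77  1.77  0.56  0.94 -0.45] p [0.5114 0.3466 0.1196] yaw x 130.58 z [ 2.7e-03 -5.0e-04 -1.0e+00] F [ 1.43 -3.99  7.62] T [-0.854 -0.234  0.653] gw 0.151 gf 61.9
to axis (tool axes, z .30) [ 0.0003 -0.0006 -0.1804]
```

>>> drive_tool([
  {"claw": 0.005, "dx": 0, "dy": 0, "dz": 0, "wx": 0, "wy": 0, "wz": -1},
  {"claw": 0.005, "dx": 0, "dy": 0, "dz": 0, "wx": 0, "wy": 0, "wz": -8},
  {"claw": 0.005, "dx": 0, "dy": 0, "dz": 0, "wx": 0, "wy": 0, "wz": -8},
  {"claw": 0.005, "dx": 0, "dy": 0, "dz": 0, "wx": 0, "wy": 0, "wz": -8},
  {"claw": 0.005, "dx": 0, "dy": 0, "dz": 0, "wx": 0, "wy": 0, "wz": 0},
])

```text
t: 15.1
eef_pos: [0.5114, 0.3467, 0.1196]
tool_rot: [0.001, 0.212, 0.977, 0.0]
contact_force: [0.7, -3.7, 8.1]
gripper_width: 0.151
grasp_force: 61.7
```

```bash
python3 av.py; python3 st.py
```

```text
t 15.4 yaw 155.49 Tz -0.005 sd 0.025 F [ 1.2 -3.6  7.7] q7 -0.07 gf 61.7
t 15.45 q [-0.08  0.7  -0.87  1.77  0.64  0.98 -0.07] p [0.5115 0.3467 0.1196] yaw x 155.47 z [ 2.3e-03 -1.0e-04 -1.0e+00] F [ 1.09 -3.28  7.78] T [-0.702 -0.194 -0.001] gw 0.15 gf 61.7
to axis (tool axes, z .30) [ 0.0006 -0.0005 -0.1804]
```

>>> drive_tool([
  {"claw": 0.005, "dx": 0, "dy": 0, "dz": 0, "wx": 0, "wy": 0, "wz": -8},
  {"claw": 0.005, "dx": 0, "dy": 0, "dz": 0, "wx": 0, "wy": 0, "wz": -8},
  {"claw": 0.005, "dx": 0, "dy": 0, "dz": 0, "wx": 0, "wy": 0, "wz": -8},
  {"claw": 0.005, "dx": 0, "dy": 0, "dz": 0, "wx": 0, "wy": 0, "wz": -8},
  {"claw": 0.005, "dx": 0, "dy": 0, "dz": 0, "wx": 0, "wy": 0, "wz": -8},
  {"claw": 0.005, "dx": 0, "dy": 0, "dz": 0, "wx": 0, "wy": 0, "wz": -8},
  {"claw": 0.005, "dx": 0, "dy": 0, "dz": 0, "wx": 0, "wy": 0, "wz": -8},
  {"claw": 0.005, "dx": 0, "dy": 0, "dz": 0, "wx": 0, "wy": 0, "wz": -8},
  {"claw": 0.005, "dx": 0, "dy": 0, "dz": 0, "wx": 0, "wy": 0, "wz": -8},
  {"claw": 0.005, "dx": 0, "dy": 0, "dz": 0, "wx": 0, "wy": 0, "wz": -8},
  {"claw": 0.005, "dx": 0, "dy": 0, "dz": 0, "wx": 0, "wy": 0, "wz": -8},
  {"claw": 0.005, "dx": 0, "dy": 0, "dz": 0, "wx": 0, "wy": 0, "wz": -8},
  {"claw": 0.005, "dx": 0, "dy": 0, "dz": 0, "wx": 0, "wy": 0, "wz": 0},
])

```text
t: 17.08
eef_pos: [0.5114, 0.3468, 0.1196]
tool_rot: [0.001, -0.585, 0.811, -0.0]
contact_force: [1.5, -3.9, 8.4]
gripper_width: 0.152
grasp_force: 61.7
```

```bash
python3 av.py
```

```text
t 17.38 yaw -108.53 Tz 0.022 sd 0.028 F [ 1.2 -3.5  7.3] q7 1.43 gf 61.6
```

>>> drive_tool([
  {"claw": 0.02, "dx": 0, "dy": 0, "dz": 0, "wx": 0, "wy": 0, "wz": 0},
  {"claw": 0.03, "dx": 0, "dy": 0, "dz": 0, "wx": 0, "wy": 0, "wz": 0},
  {"claw": 0.05, "dx": 0, "dy": 0, "dz": 0, "wx": 0, "wy": 0, "wz": 0},
  {"claw": 0.05, "dx": 0, "dy": 0, "dz": 0, "wx": 0, "wy": 0, "wz": 0},
  {"claw": 0.05, "dx": 0, "dy": 0, "dz": 0, "wx": 0, "wy": 0, "wz": 0},
  {"claw": 0.05, "dx": 0, "dy": 0, "dz": -0.03, "wx": 0, "wy": 0, "wz": 0},
  {"claw": 0.05, "dx": 0, "dy": 0, "dz": -0.05, "wx": 0, "wy": 0, "wz": 0},
  {"claw": 0.05, "dx": 0, "dy": 0, "dz": -0.05, "wx": 0, "wy": 0, "wz": 0},
  {"claw": 0.05, "dx": 0, "dy": 0, "dz": -0.05, "wx": 0, "wy": 0, "wz": 0},
  {"claw": 0.05, "dx": 0, "dy": 0, "dz": -0.05, "wx": 0, "wy": 0, "wz": 0},
  {"claw": 0.05, "dx": 0.045, "dy": -0.04, "dz": 0, "wx": 0, "wy": 0, "wz": 0},
  {"claw": 0.05, "dx": 0.045, "dy": -0.04, "dz": 0, "wx": 0, "wy": 0, "wz": 0},
  {"claw": 0.05, "dx": 0.045, "dy": -0.04, "dz": 0, "wx": 0, "wy": 0, "wz": 0},
  {"claw": 0.05, "dx": 0.045, "dy": -0.04, "dz": 0, "wx": 0, "wy": 0, "wz": 0},
  {"claw": 0.05, "dx": 0, "dy": 0, "dz": 0, "wx": 0, "wy": 0, "wz": 0},
])

```text
t: 19.3
eef_pos: [0.6077, 0.1189, 0.347]
tool_rot: [-0.001, -0.58, 0.815, -0.0]
contact_force: [-0.5, 0.6, -0.2]
gripper_width: 0.586
grasp_force: 0.0
```

```bash
python3 st.py
python3 - <<'E'
from h import *
p,d=snap('top','top1')
cv2.imwrite('pics/t1.png',cv2.resize(np.clip(p[110:230,190:370,::-1].astype(int)*2,0,255).astype(np.uint8),None,fx=4,fy=4,interpolation=cv2.INTER_CUBIC))
P,C=cloud('top','top1',(300,342),(150,193))
r=np.hypot(P[:,0]-.510,P[:,1]-.346)
ctr(P,(P[:,2]>.112)&(P[:,2]<.125)&(r<.03)); l=(P[:,2]>.105)&(C.min(1)>120)&(r<.03); print(P[l].mean(0))
E
```

```text
t 19.3 q [ 0.56  0.66 -1.34  1.52  0.64  1.47  2.  ] p [0.6077 0.1189 0.347 ] yaw x -109.13 z [-0.001  -0.0017 -1.    ] F [-0.52  0.56 -0.21] T [ 0.01  -0.059 -0.031] gw 0.586 gf 0.0
to axis (tool axes, z .30) [-0.1832  0.1666  0.0468]
189 mean [0.5101 0.347  0.1179] rect 510.5 346.7 45.8 14.2 dir deg -108.5
[nan nan nan]<stdin>:6: RuntimeWarning: Mean of empty slice.
  ret = um.true_divide(
```

View pics/t1.png

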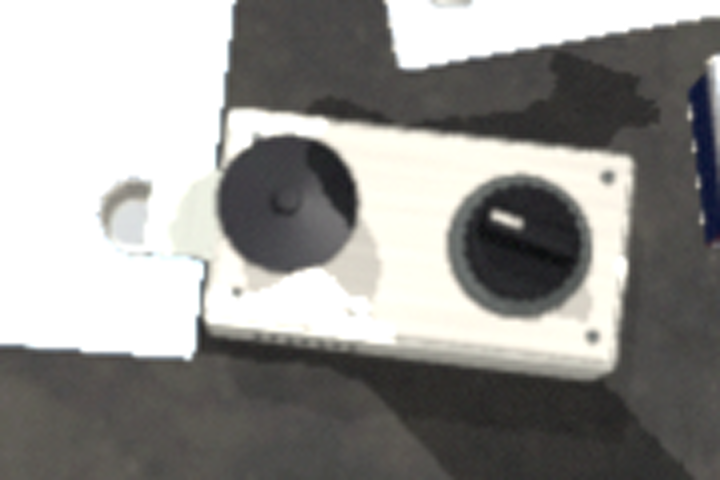

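The picture shows the bright line at crop (505,217) and the bar at 71.5°, one click anticlockwise of its 47.7° start, which fits four clicks clockwise and five back. The beaker at (125,215) is still in place and the arm is clear.

```bash
python3 -c "
from station import *
print(hand_in())"
```

```text
the job is handed in; nothing more can be done
None
```

I turned the dial four clicks clockwise to its stop, then five clicks back and let go; the camera shows it one click anticlockwise of its start and the beaker still in place. At the stop the wrist torque briefly read 1.3 N m (forcing is given as about 0.75), but the tool went only about 0.04 rad past the rest, inside the 0.1 rad limit; the job is handed in and no verdict came back.

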